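Find the loaded logger by its tilt and lay it on the charging rocker battery end down

ROBOT

A 6-joint arm with a two-finger parallel gripper is mounted at the origin on the work surface. World frame = base frame: x ahead of the robot, y to its left, z up, the work surface at z = 0. Lengths are in m, angles in degrees, forces in N, time in s.
With the tool pointing down it reaches from about 0.4 to 0.825 m from the base axis. Payload 7 kg.
Tool frame: the origin (TCP) lies on the centre line of the jaws, within the pads' length; the fingertips stand 11 mm ahead of it and the grasp point (between the pads) lies 8 mm behind it; z points along the fingers, y is the line along which they close (so a half turn about z gives the same grasp; the last joint's range is limited). The gripper opens to 88 mm and grips with 3 to 60 N. Pads are 19 mm wide; open, the fingers measure 130 mm over their backs; the gripper's body (78 mm by 193 mm) begins 47 mm behind the grasp point.
Start: joints at [84.861, 20.546, 0.682, 0, -70.136, -16.507], TCP at [0.249, 0.627, 0.238] pointing down, gripper open.
Joint ranges: [-176.03, 176.03], [-82.01, 121.73], [-58.28, 71.71], [-173.87, 95.51], [-174.79, -0.11], [-173.66, 173.66]. Speed limits (degrees/s): [136.94, 136.94, 172.46, 180, 180, 180].

INTERFACE

Orientations are given as [roll, pitch, yaw] about the fixed x, y, z axes, in that order (R = Rz(yaw) Ry(pitch) Rx(roll)).
In Python, from plant import r, capture, camera_model, job gives the robot as it stands.
- The arm moves only by the tool drive_tool, never from a script. Its argument "increments" is a list that holds one entry, the list of rows, each a list of 5 numbers: the gripper's target within -1 to 1 (fully open at 1, half-way at 0, shut at -1), then the shift along the tool's x, y, z scaled (see below), then the turn about the tool's z scaled (see below). In form: [[[gripper, tx, ty, tz, roll], ...]]. A call has 1 to 5 rows; each row is the pose to reach, as a shift and turn from the pose commanded when the call began, along the tool's axes at that moment, turning the shorter way round; what a row does not reach only later rows make up. The controller multiplies each number of a shift by 120 mm and each number of a turn by 360 degrees. A row lasts 1/8 s, in which the tool goes at most 62.5 mm and 10.7 degrees, less where a joint would pass 70% of its speed; a pose out of reach is approached as far as the arm can. A call with a number of a shift or a turn outside -1 to 1 is refused whole. A call with a gripper value outside its range is refused whole. The fingers move at their own pace and stop on an object; "squeeze" is the grip in N (left out, the last holds). Time passes only in rows, so rows that repeat a pose let the fingers close. It gives the time, the measured TCP pose, the force, the opening and the grip force at its end, in the units of the state.
- r.get_state(): the state, without advancing time (a new reading comes with each control period).
- capture(name): name is "scene" or "top"; returns the picture (400x640x3 uint8, red, green, blue); there is no depth.
- camera_model(name): a dict with "camera_matrix" (3x3 intrinsics, pixels), "rvec" (rotation vector, rad) and "tvec" (3), from world to camera coordinates, as OpenCV has them. Camera axes: x right, y down, z forward; pixel columns grow to the right and rows downward; lengths in m; the calibration is good to about 2 mm. A picture is of the moment at which its call begins. camera_model takes no time and is no camera call.
- job.close_job(): hands the job in; it is judged then, once.
The state is a dict: "time_s": time; "joints": joint angles; "qd": joint speeds; "joint_torque": joint torques, N m; "tcp_pos": TCP position; "eef_rot": TCP orientation; "contact_force": force on the tool from outside, world axes, zero at the start; "moment": the same for the moment, N m; "gripper_width": finger opening in m; "gripper_force": force on a finger pad.
Only numpy, scipy, OpenCV 4.12 (cv2) and the standard library are available. Lean on these libraries where they do the work, as an engineer would, in place of code of your own. Each camera call takes 0.05 s, during which the arm holds its last target. There are 200 camera calls.

TASK

One of the two look-alike blue loggers has a heavy battery hidden in one end; the other is empty. Lift them by their orange swivel handles to find the one that tilts and which end is heavy, then lay that logger gently in the charging rocker with its heavy end at the green end, so that the green end goes down and stays down; never let the plain end of the rocker go down. Leave the empty logger standing flat on the bench away from the rocker, and do not disturb the mug, meter, screwdriver or mouse.

Things in the scene. Friction and masses are not known exactly. Their poses are not given: they have to be found in the camera images.
- stick_1_mid (a point): Logger 1: centre (20 mm above its underside) of a sealed blue bar, 160 mm long (x), 44 wide (y), 40 high (z), black end caps, standing flat on the bench. Both loggers look alike. Empty: 0.27 kg, balanced. Loaded: about 0.5 kg, the extra quarter kilogram 57 mm from the middle, in either end; names and frames do not tell which logger or end.
- stick_1_grip (a point): Logger 1: centre of the orange handle block, 22 mm (x) by 30 (y) by 30 tall, 81 mm above the logger's underside, over its middle. Its cross pin (along y), 29 mm below this point, lets the hung logger swing 0.22 rad either way: loaded it hangs heavy end low, its underside swung 11 mm towards the light end; empty level. A weak spring keeps the free handle upright. Steel cheeks beside the pin reach 58 mm above the underside.
- stick_2_mid (a point): Logger 2: centre (20 mm above its underside) of a sealed blue bar, 160 mm long (x), 44 wide (y), 40 high (z), black end caps, standing flat on the bench. Both loggers look alike. Empty: 0.27 kg, balanced. Loaded: about 0.5 kg, the extra quarter kilogram 57 mm from the middle, in either end; names and frames do not tell which logger or end.
- stick_2_grip (a point): Logger 2: centre of the orange handle block, 22 mm (x) by 30 (y) by 30 tall, 81 mm above the logger's underside, over its middle. Its cross pin (along y), 29 mm below this point, lets the hung logger swing 0.22 rad either way: loaded it hangs heavy end low, its underside swung 11 mm towards the light end; empty level. A weak spring keeps the free handle upright. Steel cheeks beside the pin reach 58 mm above the underside.
- seat (a point): middle of the floor of the charging rocker's tray, 46 mm above the bench when level. x points to the tray's GREEN end, -x to the plain aluminium end, z up. Inside 192 mm (x) by 56 mm (y), walls 5 mm thick and 20 mm high: a logger lies in it lengthwise on its underside with 16 mm to spare at each end, 6 at each side. It rocks on a cross pin (y) 10 mm below this point; fixed grey base 220 by 84 mm.
- rocker (a joint): tilt of the tray in rad: 0 level (held there by a spring, 0.55 N m per rad), positive = green end down, stop at +0.14; negative = plain end down, stop at -0.14. The battery's weight at the green end takes it to its stop; an empty logger leaves it nearly level.
- mug: white mug, 76 mm across, 85 mm tall, bystander; origin at the centre of its underside
- meter: yellow hand multimeter lying flat, 150 by 80 by 36 mm, bystander; origin at the centre of its underside, x along its length
- driver: screwdriver lying on the bench, bystander; x along its length, handle to -x
- mouse: black computer mouse, 105 by 60 by 30 mm, bystander; origin at the centre of its underside, x along its length
Mind the look-alikes: they are no part of the job. What is shaped like the part that bears stick_1_mid but red or turquoise is not meant.

How it is judged (in metres and radians):
On the way:
1. a logger hangs clear of the bench by its handle, visibly tilted (over 0.15 rad) by its heavy end (((height (world z) of stick_1_mid above 0.045 m and angle between stick_1_mid's own z axis and vertical above 0.15 rad) or (height (world z) of stick_2_mid above 0.045 m and angle between stick_2_mid's own z axis and vertical above 0.15 rad))), for 0.3 s.
At the end, for the whole second after the job is handed in: The loaded logger lies in the tray (centre within 20 mm, lengthwise within 0.15 rad), the tray is tipped green end down (over 0.11 rad) and stays so; the empty logger stands flat on the bench, over 100 mm from the tray's middle; both at rest (below 0.02 m/s) (((horizontal distance between stick_1_mid and seat below 0.02 m and z of stick_1_mid in the frame of seat between 0.014 and 0.027 m and angle between the x axis of stick_1_mid and the x axis of seat, either way round below 0.15 rad and angle between stick_1_mid's own z axis and vertical below 0.3 rad and horizontal distance between stick_2_mid and seat above 0.1 m and height (world z) of stick_2_mid between 0.015 and 0.026 m and angle between stick_2_mid's own z axis and vertical below 0.1 rad) or (horizontal distance between stick_2_mid and seat below 0.02 m and z of stick_2_mid in the frame of seat between 0.014 and 0.027 m and angle between the x axis of stick_2_mid and the x axis of seat, either way round below 0.15 rad and angle between stick_2_mid's own z axis and vertical below 0.3 rad and horizontal distance between stick_1_mid and seat above 0.1 m and height (world z) of stick_1_mid between 0.015 and 0.026 m and angle between stick_1_mid's own z axis and vertical below 0.1 rad)) and value of joint rocker above 0.11 rad and linear speed of each of stick_1, stick_2 below 0.02 m/s); the robot touches nothing.
It fails at once if the plain end of the rocker goes down (below -0.07 rad) (value of joint rocker below -0.07 rad).
It fails at once if a logger is dropped or pressed hard on the rocker (over 45 N) (contact force between any of stick_1, stick_2 and charger above 45 N).
It fails at once if a bystander is moved more than 30 mm (distance of any of mug, meter, driver, mouse from where it was at the start of the episode above 0.03 m).
It also fails if it takes over 58 s, if anything falls off the work surface, if the arm or the gripper's body presses on something with over 40 N, if the wrist force passes 120 N, or if a joint passes its speed limit or range.

## Working session

There is one attempt and no reset: what is moved stays moved. The work goes in short steps, Python scripts to look and compute and a tool call to move; the robot and the scene stay as the last step left them, time stands still between calls to the robot, and variables do not carry over. Pictures are saved under pics/ and viewed, at most 10 in all, crops included, and the job is handed in when it is done.

Besides the shell and the picture viewer there is one more tool, called after ">>>" in YAML: its name, and indented under it one key for each argument. drive_tool: Moves the arm, as the interface text tells. Its arguments: {"type":"object","properties":{"increments":{"type":"array"},"squeeze":{"type":"number"}},"required":["increments"]}

```bash
ls; mkdir -p pics; python3 - <<'E'
from plant import r,capture,camera_model
import cv2
for n in("scene","top"):
    cv2.imwrite(f"pics/{n}0.png",cv2.resize(capture(n),(800,500),interpolation=cv2.INTER_CUBIC)[:,:,::-1])
    m=camera_model(n);print(n,m)
print(r.get_state())
E
```

```text
pics
scene {'camera_matrix': array([[480.63229484,   0.        , 319.24651344],
       [  0.        , 480.63229484, 201.65475519],
       [  0.        ,   0.        ,   1.        ]]), 'rvec': array([ 2.00496017,  1.44203019, -0.59948485]), 'tvec': array([-0.22858727, -0.30423804,  1.75950731])}
top {'camera_matrix': array([[371.69126195,   0.        , 313.18816234],
       [  0.        , 371.69126195, 195.28557294],
       [  0.        ,   0.        ,   1.        ]]), 'rvec': array([ 2.17786   , -2.14480174,  0.14288845]), 'tvec': array([0.04866209, 0.55536411, 1.0562608 ])}
{'time_s': 0.1, 'joints': array([ 8.48613853e+01,  2.05864712e+01,  6.38287348e-01, -1.78080296e-02,
       -7.01365296e+01, -1.65078017e+01]), 'qd': array([-0.02772457, -0.06823878,  0.08248623,  0.10128287, -0.00752342,
       -0.10551346]), 'joint_torque': array([-1.46026614e-03, -5.84162235e+01,  2.93750203e+01,  7.01547191e+00,
        1.00804723e-02, -4.55676729e-05]), 'tcp_pos': array([0.2488494 , 0.62698824, 0.23672027]), 'eef_rot': array([ 1.79914021e+02, -8.02164388e-03, -2.16524736e+01]), 'contact_force': array([ 0.07444594, -0.36938142, -1.13180975]), 'moment': array([-0.02231512, -0.00977149,  0.00069281]), 'gripper_force': 0.0, 'gripper_width': 0.08760640266378032}
```

View pics/top0.png

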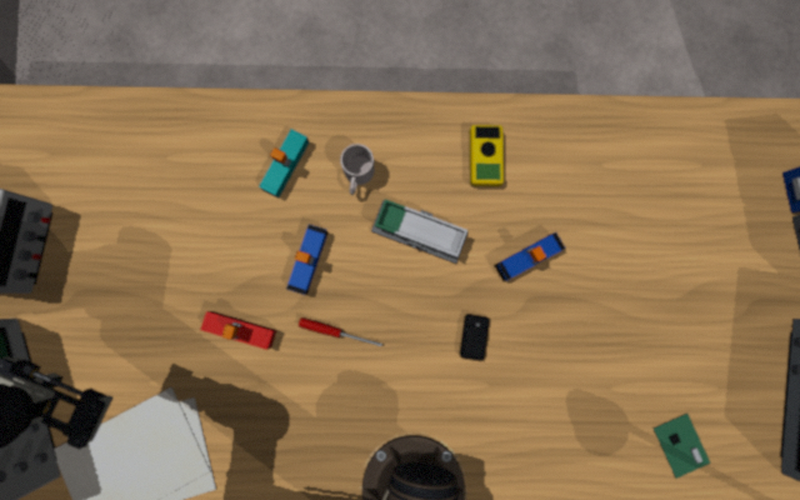

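View pics/scene0.png

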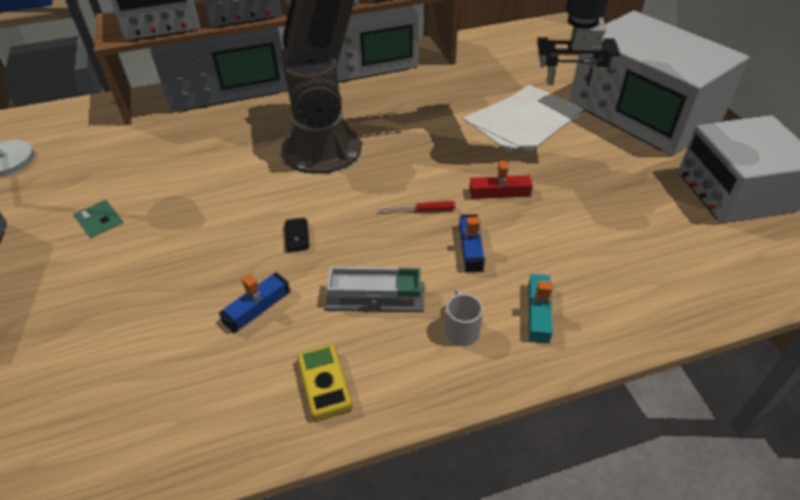

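```bash
cat > h.py <<'E'
import numpy as np,cv2
from plant import r,capture,camera_model,job
def ray(n,u,v):
    m=camera_model(n);R=cv2.Rodrigues(m["rvec"])[0];t=np.ravel(m["tvec"])
    return -R.T@t, R.T@np.linalg.inv(m["camera_matrix"])@np.array([u,v,1.])
def atz(n,u,v,z):
    c,d=ray(n,u,v);return c+d*(z-c[2])/d[2]
def tri(p):  # {cam:(u,v)}
    A=np.zeros((3,3));b=np.zeros(3);L=[ray(n,*q) for n,q in p.items()]
    for c,d in L:
        d=d/np.linalg.norm(d);P=np.eye(3)-np.outer(d,d);A+=P;b+=P@c
    return np.linalg.solve(A,b)
def blobs(im,lo,hi,amin=15):
    m=cv2.inRange(cv2.cvtColor(im,cv2.COLOR_RGB2HSV),lo,hi)
    k,l,s,c=cv2.connectedComponentsWithStats(m)
    return [(s[i,4],c[i].round(1)) for i in range(1,k) if s[i,4]>=amin]
E
python3 - <<'E'
from h import *
for n in("top","scene"):
    im=capture(n)
    print(n,'orange',blobs(im,(6,150,120),(16,255,255)))
    print(n,'blue',blobs(im,(108,130,50),(122,255,255),60))
    if n=="top":
        c=im[145:225,225:460];cv2.imwrite("pics/c1.png",cv2.resize(im[150:240,220:460],None,fx=3.33,fy=3.33,interpolation=cv2.INTER_CUBIC)[:,:,::-1])
E
```

```text
top orange [(np.int32(79), array([221.2, 122.8])), (np.int32(73), array([430.6, 202.8])), (np.int32(74), array([240.8, 205. ])), (np.int32(26), array([244.9, 261.7])), (np.int32(113), array([182.7, 266. ]))]
top blue [(np.int32(172), array([633.5, 149.7])), (np.int32(652), array([245.8, 207.5])), (np.int32(530), array([423.5, 204.9]))]
scene orange [(np.int32(44), array([402.3, 131.6])), (np.int32(50), array([378.5, 176.1])), (np.int32(71), array([198.9, 224. ])), (np.int32(63), array([436.1, 228.5]))]
scene blue [(np.int32(261), array([16.8,  2.9])), (np.int32(304), array([376. , 194.8])), (np.int32(840), array([204.7, 240.9]))]
```

View pics/c1.png

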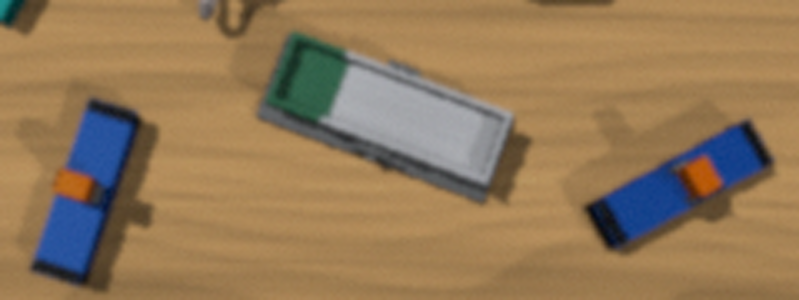

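```bash
python3 - <<'E'
from h import *
f=lambda p,z:atz("top",220+p[0]/3.33,150+p[1]/3.33,z)
def yaw(a,b): d=b-a; return np.degrees(np.arctan2(d[1],d[0])),np.hypot(*d[:2])
for nm,t,s in(("L",(240.8,205),(378.5,176.1)),("R",(430.6,202.8),(198.9,224))):
    print(nm,"grip",tri({"top":t,"scene":s}),atz("top",*t,.09),atz("scene",*s,.081))
print("L edges",[yaw(f(a,.04),f(b,.04)) for a,b in(((32,268),(92,101)),((32,268),(85,283)))])
print("R edges",[yaw(f(a,.04),f(b,.04)) for a,b in(((615,247),(773,160)),((588,208),(747,121)),((588,208),(615,247)))])
q=[f(p,.066) for p in((290,33),(513,112),(488,188),(265,108))]
print("rock",np.mean(q,0),yaw(q[1],q[0]),yaw(q[2],q[3]),yaw(q[0],q[3]),yaw(q[1],q[2]))
# model projection check fits: box silhouettes vs masks
from scipy.optimize import minimize
im=capture("top");hs=cv2.cvtColor(im,cv2.COLOR_RGB2HSV)
S=4
m=camera_model("top")
def proj(P): return cv2.projectPoints(np.array(P,float),m["rvec"],m["tvec"],m["camera_matrix"],None)[0][:,0]
def sil(x,y,a,L,W,z0,z1):
    c,s=np.cos(a),np.sin(a)
    P=[(x+c*i*L/2-s*j*W/2,y+s*i*L/2+c*j*W/2,z) for i in(-1,1) for j in(-1,1) for z in(z0,z1)]
    return cv2.convexHull(((proj(P)+.5)*S*16-8).astype(np.int32))
def fit(x0,L,W,z0,z1,box,lo,hi):
    mk=cv2.inRange(hs,lo,hi)
    k=np.zeros_like(mk);k[box[1]:box[3],box[0]:box[2]]=mk[box[1]:box[3],box[0]:box[2]]
    M=cv2.resize(k,None,fx=S,fy=S,interpolation=cv2.INTER_LINEAR)>127
    def cost(p):
        I=np.zeros(M.shape,np.uint8);cv2.fillConvexPoly(I,sil(p[0],p[1],p[2],L,W,z0,z1),1,shift=4)
        return (I.astype(bool)^M).sum()/M.sum()
    r=minimize(cost,x0,method="Nelder-Mead",options=dict(initial_simplex=[x0]+[np.add(x0,d) for d in((.01,0,0),(0,.01,0),(0,0,.1))]))
    return r.x[:2],np.degrees(r.x[2]),r.fun
gl=tri({"top":(240.8,205),"scene":(378.5,176.1)});gr=tri({"top":(430.6,202.8),"scene":(198.9,224)})
yl=np.radians(yaw(f((32,268),.04),f((92,101),.04))[0]);yr=np.radians(yaw(f((615,247),.04),f((773,160),.04))[0])
print("fit L blue only",fit([gl[0],gl[1],yl],.136,.044,0,.04,(215,170,275,245),(108,100,30),(122,255,255)))
print("fit R blue only",fit([gr[0],gr[1],yr],.136,.044,0,.04,(385,175,465,235),(108,100,30),(122,255,255)))
E
```

```text
L grip [0.51693036 0.25636699 0.09153179] [0.51732991 0.25753748 0.09      ] [0.50681118 0.2604885  0.081     ]
R grip [ 0.53136255 -0.26985804  0.09167599] [ 0.53171859 -0.26953037  0.09      ] [ 0.52089961 -0.27134801  0.081     ]
L edges [(np.float64(-17.537735155964985), np.float64(0.15410746907046818)), (np.float64(-104.7980845361065), np.float64(0.04778918971794679))]
R edges [(np.float64(-60.79993470019762), np.float64(0.16072748014604296)), (np.float64(-60.80464866303203), np.float64(0.1620698369717379)), (np.float64(-145.5317951399775), np.float64(0.040798728874077116))]
rock [ 0.58699903 -0.00942207  0.066     ] (np.float64(71.09620129325124), np.float64(0.20382216066712727)) (np.float64(70.98861330765664), np.float64(0.2025143955299142)) (np.float64(162.86030810520157), np.float64(0.06907456465116307)) (np.float64(161.77154253287287), np.float64(0.06942692306389049))
fit L blue only (array([0.51674203, 0.25589478]), np.float64(-16.465715931833543), np.float64(0.3051277405327052))
fit R blue only (array([ 0.53387923, -0.2739799 ]), np.float64(-61.043733497197714), np.float64(0.3791197543500512))
```

>>> drive_tool:
  increments:
    - [[1,0.8,0.51,0,0],[1,0.8,0.51,0,0],[1,0.8,0.51,0,0],[1,0.8,0.51,0,0]]

```text
time_s: 0.75
tcp_pos: [0.3158, 0.5352, 0.2378]
eef_rot: [-180.0, 0.0, -21.7]
contact_force: [0.3, 0.8, 0.1]
gripper_width: 0.0879
gripper_force: 0.0
```

>>> drive_tool:
  increments:
    - [[1,0.8,0.51,0,0],[1,0.8,0.51,0,0],[1,0.8,0.51,0,0],[1,0.8,0.51,0,0]]

```text
time_s: 1.25
tcp_pos: [0.3821, 0.4436, 0.2375]
eef_rot: [-180.0, 0.0, -21.6]
contact_force: [0.5, 0.2, -0.0]
gripper_width: 0.0877
gripper_force: 0.0
```

>>> drive_tool:
  increments:
    - [[1,0.8,0.51,0,0],[1,0.8,0.51,0,0],[1,0.8,0.51,0,0],[1,0.8,0.51,0,0]]

```text
time_s: 1.75
tcp_pos: [0.4487, 0.3516, 0.2374]
eef_rot: [-180.0, 0.0, -21.6]
contact_force: [-0.3, -0.3, 0.9]
gripper_width: 0.0877
gripper_force: 0.0
```

>>> drive_tool:
  increments:
    - [[1,0.8,0.51,0.4,-0.013],[1,0.8,0.51,0.4,-0.013],[1,0.8,0.51,0.4,-0.013],[1,0.8,0.51,0.4,-0.013]]

```text
time_s: 2.25
tcp_pos: [0.5155, 0.2595, 0.1895]
eef_rot: [180.0, -0.0, -16.9]
contact_force: [-0.9, 0.8, 0.4]
gripper_width: 0.0879
gripper_force: 0.0
```

>>> drive_tool:
  increments:
    - [[1,0.02,0.02,0.3,0],[1,0.02,0.02,0.6,0],[1,0.02,0.02,0.9,0],[1,0.02,0.02,0.94,0],[1,0.02,0.02,0.94,0]]

```text
time_s: 2.88
tcp_pos: [0.5175, 0.2567, 0.0778]
eef_rot: [-180.0, -0.0, -16.9]
contact_force: [1.2, 0.6, 0.7]
gripper_width: 0.0876
gripper_force: 0.0
```

>>> drive_tool:
  increments:
    - [[-1,0,0,0,0],[-1,0,0,0,0],[-1,0,0,0,0],[-1,0,0,0,0],[-1,0,0,0,0]]
  squeeze: 25

```text
time_s: 3.5
tcp_pos: [0.5173, 0.2551, 0.0768]
eef_rot: [-180.0, -0.0, -17.0]
contact_force: [0.6, 0.4, -0.3]
gripper_width: 0.0434
gripper_force: 0.0
```

>>> drive_tool:
  increments:
    - [[-1,0,0,0,0],[-1,0,0,0,0],[-1,0,0,-0.1,0],[-1,0,0,-0.2,0],[-1,0,0,-0.3,0]]

```text
time_s: 4.12
tcp_pos: [0.5172, 0.2552, 0.1136]
eef_rot: [-180.0, 0.0, -17.0]
contact_force: [1.1, -0.6, -4.8]
gripper_width: 0.0294
gripper_force: 25.0
```

>>> drive_tool:
  increments:
    - [[-1,0,0,-0.1,0],[-1,0,0,-0.2,0],[-1,0,0,-0.3,0],[-1,0,0,-0.4,0],[-1,0,0,-0.4,0]]

```text
time_s: 4.75
tcp_pos: [0.5178, 0.2557, 0.162]
eef_rot: [-179.9, -0.1, -17.0]
contact_force: [-0.1, -0.4, -5.6]
gripper_width: 0.0298
gripper_force: 25.0
```

>>> drive_tool:
  increments:
    - [[-1,0,0,0,0],[-1,0,0,0,0],[-1,0,0,0,0],[-1,0,0,0,0]]

```text
time_s: 5.25
tcp_pos: [0.5172, 0.2552, 0.1605]
eef_rot: [180.0, 0.0, -17.0]
contact_force: [0.1, -0.2, -5.7]
gripper_width: 0.0296
gripper_force: 25.0
```

```bash
python3 - <<'E'
from h import *
im=capture("scene");cv2.imwrite("pics/l1.png",cv2.resize(im[110:260,290:490],None,fx=3.5,fy=3.5,interpolation=cv2.INTER_CUBIC)[:,:,::-1])
s=r.get_state();print(s["contact_force"],s["moment"],s["gripper_width"],s["tcp_pos"])
E
```

```text
[ 0.08432588  0.43010499 -4.81556321] [-0.09833956 -0.12880804  0.03557956] 0.02962221430961306 [0.51716635 0.25515759 0.16057252]
```

View pics/l1.png

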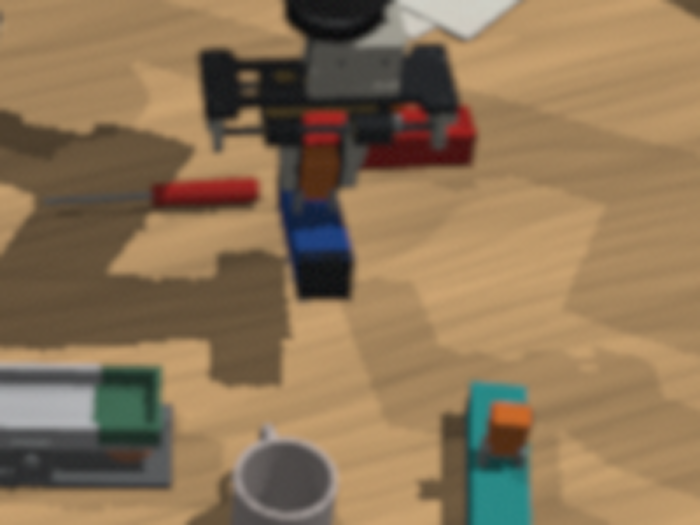

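```bash
python3 - <<'E'
from h import *
m=camera_model("scene");a=np.radians(-17)
pin=np.array([.5172,.2552,.1606+.008-.0035-.029])
for t in(.22,0,-.22): # + = tool+x end low
    X=np.array([np.cos(a)*np.cos(t),np.sin(a)*np.cos(t),-np.sin(t)]);Y=np.array([-np.sin(a),np.cos(a),0]);Z=np.cross(X,Y)
    P=[pin+X*.08+Y*j*.022+Z*z for z in(-.012,-.052) for j in(-1,1)]
    p=cv2.projectPoints(np.array(P),m["rvec"],m["tvec"],m["camera_matrix"],None)[0][:,0]
    print(t,((p-[290,110])*3.5).round(0).tolist())
E
```

```text
0.22 [[293.0, 283.0], [349.0, 282.0], [289.0, 310.0], [343.0, 308.0]]
0 [[295.0, 272.0], [351.0, 271.0], [292.0, 307.0], [347.0, 306.0]]
-0.22 [[297.0, 257.0], [353.0, 255.0], [295.0, 300.0], [350.0, 298.0]]
```

>>> drive_tool:
  increments:
    - [[-1,0,0,-0.15,0],[-1,0,0,-0.35,0],[-1,0,0,-0.55,0],[-1,0,0,-0.7,0],[-1,0,0,-0.75,0]]

```text
time_s: 5.92
tcp_pos: [0.5176, 0.2555, 0.2519]
eef_rot: [-179.9, -0.1, -17.0]
contact_force: [0.4, -0.4, -5.6]
gripper_width: 0.0296
gripper_force: 25.0
```

>>> drive_tool:
  increments:
    - [[-1,0.06,0.1,0,0],[-1,0.18,0.28,0,0],[-1,0.32,0.5,0,0],[-1,0.46,0.72,0,0],[-1,0.6,0.93,0,0]]

```text
time_s: 6.55
tcp_pos: [0.5532, 0.1256, 0.2496]
eef_rot: [179.9, 0.1, -17.0]
contact_force: [0.9, -0.2, -6.1]
gripper_width: 0.0294
gripper_force: 25.0
```

>>> drive_tool:
  increments:
    - [[-1,0.14,0.21,0,0],[-1,0.28,0.43,0,0],[-1,0.42,0.65,0,0],[-1,0.54,0.83,0,0],[-1,0.6,0.93,0,0]]

```text
time_s: 7.18
tcp_pos: [0.5894, -0.0022, 0.2496]
eef_rot: [179.9, 0.1, -17.1]
contact_force: [-0.9, -0.3, -5.5]
gripper_width: 0.0297
gripper_force: 25.0
```

>>> drive_tool:
  increments:
    - [[-1,0,0,0,0.02],[-1,0,0,0,0.045],[-1,0,0,0,0.07],[-1,0,0,0,0.095],[-1,0,0,0,0.12]]

```text
time_s: 7.8
tcp_pos: [0.5893, -0.0004, 0.25]
eef_rot: [179.9, 0.0, -60.5]
contact_force: [0.6, -0.9, -4.7]
gripper_width: 0.0297
gripper_force: 25.0
```

>>> drive_tool:
  increments:
    - [[-1,0,0,0,0.025],[-1,0,0,0,0.05],[-1,0,0,0,0.075],[-1,0,0,0,0.1],[-1,0,0,0,0.12]]

```text
time_s: 8.43
tcp_pos: [0.5892, -0.0004, 0.2499]
eef_rot: [179.9, -0.0, -103.6]
contact_force: [0.9, 0.3, -4.5]
gripper_width: 0.0297
gripper_force: 25.0
```

>>> drive_tool:
  increments:
    - [[-1,0,0,0,0.0155],[-1,0,0,0,0.0155],[-1,0,0,0,0.0155]]

```text
time_s: 8.8
tcp_pos: [0.5896, -0.0004, 0.2504]
eef_rot: [180.0, -0.0, -108.8]
contact_force: [-0.4, 0.5, -5.9]
gripper_width: 0.0296
gripper_force: 25.0
```

>>> drive_tool:
  increments:
    - [[-1,0,0,0.15,0],[-1,0,0,0.35,0],[-1,0,0,0.55,0],[-1,0,0,0.67,0],[-1,0,0,0.67,0]]

```text
time_s: 9.43
tcp_pos: [0.5892, -0.0005, 0.1694]
eef_rot: [179.9, -0.1, -108.9]
contact_force: [-0.7, -0.3, -5.0]
gripper_width: 0.03
gripper_force: 25.0
```

```bash
python3 - <<'E'
from h import *
a=capture("top")[130:240,260:420];b=capture("scene")[170:280,230:390]
cv2.imwrite("pics/p1.png",cv2.resize(np.hstack([a,b]),None,fx=2.5,fy=2.5,interpolation=cv2.INTER_CUBIC)[:,:,::-1])
pin=np.r_[r.get_state()["tcp_pos"]+[0,0,-.0248]]
g=np.radians(71.2)
for n,o in(("top",(260,130)),("scene",(230-160,170))):
    m=camera_model(n);t=.22
    X=np.array([np.cos(g)*np.cos(t),np.sin(g)*np.cos(t),-np.sin(t)]);Y=np.array([-np.sin(g),np.cos(g),0]);Z=np.cross(X,Y)
    P=[pin+X*i*.08+Y*j*.022+Z*z for i in(-1,1) for z in(-.012,-.052) for j in(-1,1)]
    p=cv2.projectPoints(np.array(P),m["rvec"],m["tvec"],m["camera_matrix"],None)[0][:,0]
    print(n,((p-o)*2.5).round(0).tolist())
E
```

```text
top [[268.0, 123.0], [255.0, 162.0], [270.0, 131.0], [257.0, 169.0], [128.0, 80.0], [115.0, 118.0], [136.0, 90.0], [122.0, 126.0]]
scene [[499.0, 90.0], [502.0, 59.0], [494.0, 115.0], [497.0, 85.0], [649.0, 112.0], [649.0, 81.0], [641.0, 136.0], [641.0, 106.0]]
```

View pics/p1.png

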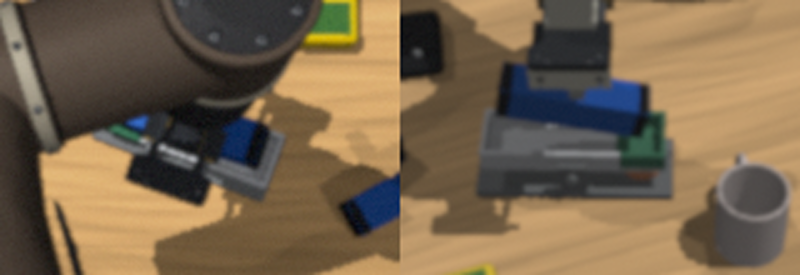

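>>> drive_tool:
  increments:
    - [[-1,0,0,0.06,0],[-1,0,0,0.12,0],[-1,0,0,0.18,0],[-1,0,0,0.22,0],[-1,0,0,0.22,0]]

```text
time_s: 10.15
tcp_pos: [0.5896, -0.0004, 0.1434]
eef_rot: [180.0, -0.0, -108.9]
contact_force: [0.0, -0.1, -5.8]
gripper_width: 0.03
gripper_force: 25.0
```

>>> drive_tool:
  increments:
    - [[-1,0,0,0.02,0],[-1,0,0,0.04,0],[-1,0,0,0.06,0],[-1,0,0,0.08,0],[-1,0,0,0.1,0]]

```text
time_s: 10.78
tcp_pos: [0.59, -0.0002, 0.1319]
eef_rot: [-180.0, 0.0, -108.9]
contact_force: [0.3, 1.1, -5.4]
gripper_width: 0.0301
gripper_force: 25.0
```

>>> drive_tool:
  increments:
    - [[-1,0,0,0,0],[-1,0,0,0,0]]

```text
time_s: 11.02
tcp_pos: [0.5899, -0.0003, 0.132]
eef_rot: [-180.0, -0.0, -108.9]
contact_force: [-0.0, 0.5, -3.3]
gripper_width: 0.03
gripper_force: 25.0
```

Contact beginning (tray tipping). Continue slowly.

>>> drive_tool:
  increments:
    - [[-1,0,0,0.01,0],[-1,0,0,0.02,0],[-1,0,0,0.03,0],[-1,0,0,0.04,0],[-1,0,0,0.04,0]]

```text
time_s: 11.65
tcp_pos: [0.5899, -0.0004, 0.1272]
eef_rot: [-180.0, -0.0, -108.9]
contact_force: [0.2, -1.7, -2.8]
gripper_width: 0.0296
gripper_force: 25.0
```

>>> drive_tool:
  increments:
    - [[-1,0,0,0.01,0],[-1,0,0,0.02,0],[-1,0,0,0.025,0],[-1,0,0,0.025,0],[-1,0,0,0.025,0]]

```text
time_s: 12.28
tcp_pos: [0.5898, -0.0002, 0.1241]
eef_rot: [-180.0, 0.0, -108.9]
contact_force: [0.2, 0.9, -3.4]
gripper_width: 0.0297
gripper_force: 25.0
```

```bash
python3 - <<'E'
from h import *
b=capture("scene")[170:280,230:390]
cv2.imwrite("pics/p2.png",cv2.resize(b,None,fx=5,fy=5,interpolation=cv2.INTER_CUBIC)[:,:,::-1])
print(r.get_state()["tcp_pos"],r.get_state()["contact_force"])
E
```

```text
[ 5.89830984e-01 -2.49512315e-04  1.24149622e-01] [ 0.38777257 -0.10638401 -3.23335503]
```

View pics/p2.png

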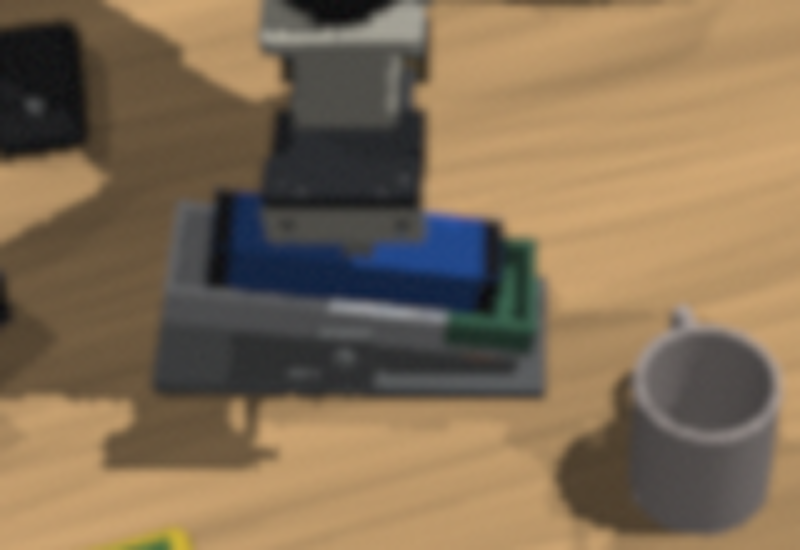

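>>> drive_tool:
  increments:
    - [[-1,0,0,0.01,0],[-1,0,0,0.015,0],[-1,0,0,0.015,0],[-1,0,0,0.015,0]]

```text
time_s: 12.82
tcp_pos: [0.5898, -0.0003, 0.1224]
eef_rot: [180.0, 0.0, -108.9]
contact_force: [-0.2, -0.5, -2.1]
gripper_width: 0.0301
gripper_force: 25.0
```

>>> drive_tool:
  increments:
    - [[-1,0,0,0.008,0],[-1,0,0,0.008,0],[-1,0,0,0.008,0]]

```text
time_s: 13.2
tcp_pos: [0.59, -0.0003, 0.122]
eef_rot: [-180.0, 0.0, -108.9]
contact_force: [-3.3, -0.3, 5.8]
gripper_width: 0.0295
gripper_force: 25.0
```

>>> drive_tool:
  increments:
    - [[-1,0,0,-0.003,0],[-0.1,0,0,-0.003,0],[-0.1,0,0,-0.003,0],[0.5,0,0,-0.003,0],[0.5,0,0,-0.003,0]]

```text
time_s: 13.82
tcp_pos: [0.5899, -0.0003, 0.1217]
eef_rot: [180.0, 0.0, -108.9]
contact_force: [0.3, -0.1, 0.6]
gripper_width: 0.0543
gripper_force: 0.0
```

>>> drive_tool:
  increments:
    - [[0.5,0,0,0,0],[0.5,0,0,-0.1,0],[0.5,0,0,-0.3,0],[0.5,0,0,-0.6,0],[0.5,0,0,-0.9,0]]

```text
time_s: 14.45
tcp_pos: [0.5898, -0.0004, 0.2318]
eef_rot: [-180.0, 0.0, -108.9]
contact_force: [0.5, 0.7, 0.5]
gripper_width: 0.0657
gripper_force: 0.0
```

>>> drive_tool:
  increments:
    - [[0.5,-0.9,0,-0.4,0],[0.5,-0.9,0,-0.4,0],[0.5,-0.9,0,-0.4,0],[0.5,-0.9,0,-0.4,0]]

```text
time_s: 14.95
tcp_pos: [0.6245, 0.1019, 0.278]
eef_rot: [180.0, 0.0, -108.9]
contact_force: [0.5, 0.5, -0.1]
gripper_width: 0.0657
gripper_force: 0.0
```

>>> drive_tool:
  increments:
    - [[0.5,-0.9,0,0,0],[0.5,-0.9,0,0,0],[0.5,-0.9,0,0,0],[0.5,-0.9,0,0,0]]

```text
time_s: 15.45
tcp_pos: [0.6595, 0.2029, 0.2773]
eef_rot: [180.0, -0.1, -109.0]
contact_force: [-0.1, -0.6, -0.3]
gripper_width: 0.0659
gripper_force: 0.0
```

```bash
python3 - <<'E'
from h import *
a=capture("top")[130:240,260:420];b=capture("scene")[170:280,230:390]
cv2.imwrite("pics/p3.png",cv2.resize(np.hstack([a,b]),None,fx=2.5,fy=2.5,interpolation=cv2.INTER_CUBIC)[:,:,::-1])
# predicted logger top-face corners if centred, tilt .14
g=np.radians(71.1);t=.14;piv=np.array([.587,-.0095,.036])
X=np.array([np.cos(g)*np.cos(t),np.sin(g)*np.cos(t),-np.sin(t)]);Y=np.array([-np.sin(g),np.cos(g),0]);Z=np.cross(X,Y)
for n,o in(("top",(260,130)),("scene",(70,170))):
    m=camera_model(n)
    P=[piv+X*i*.08+Y*j*.022+Z*.05 for i in(-1,1) for j in(-1,1)]
    p=cv2.projectPoints(np.array(P),m["rvec"],m["tvec"],m["camera_matrix"],None)[0][:,0]
    print(n,((p-o)*2.5).round(0).tolist())
E
```

```text
top [[262.0, 132.0], [249.0, 169.0], [128.0, 88.0], [114.0, 124.0]]
scene [[502.0, 125.0], [505.0, 95.0], [650.0, 138.0], [650.0, 108.0]]
```

View pics/p3.png

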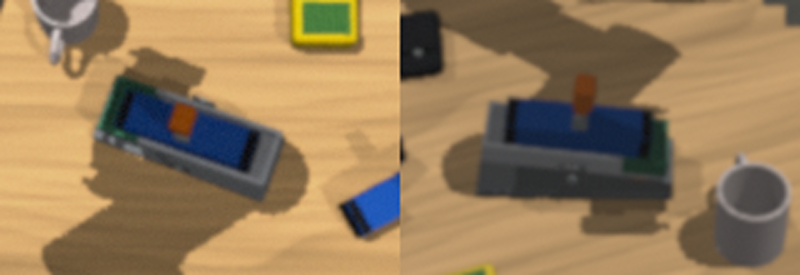

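```bash
python3 -c "
from plant import job;print(job.close_job())"
```

```text
the job is handed in; nothing more can be done
None
```

The left-hand logger was the loaded one: it hung tilted, heavy end nearest the robot. It now lies centred in the rocker with that end at the green end, which is tipped down. The other logger and the bystanders were never touched. The job is handed in at about 15.5 s, but no verdict came back.

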